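Clamp the sealer onto the opened bottle

TASK

Re-seal the opened bottle in the cooler with the clamp-on sealer: squeeze the sealer's two levers to spread its self-closing jaws, press it straight down on the bottle's mouth with the jaws held open around the lip until the sprung plug gives, and let go while still pressing so that both jaws close under the lip. Press firmly but gently (the bottle must never take more than 25 N), do not disturb the jigger or the salt shaker, and leave the sealer clamped level on the bottle.

Things in the scene. Friction and masses are not known exactly. Their poses are not given: they have to be found in the camera images.
- sealer: clamp-on bottle sealer, 67 mm tall, about 0.16 kg: round steel cap 32 mm across, 74 mm cross bar, red button, two levers with red pads, two jaws; stands upright on its closed jaws. Origin: centre of its underside, level with the jaw bottoms; z up its axis, y across the two levers and jaws, x along the jaw pivots (at y = +-20 mm, z = 28 mm)
- sealer_levers (a point): point on the sealer's axis midway up the levers (sealer z = 53 mm; axes as the sealer's). Levers are 18 mm wide (x), outer faces 40 mm apart at sealer z = 34 mm, leaning out 0.3 rad to 61 mm apart at their tops, z = 67 mm. Pressing them together to 40 mm (4 N a side at first, 8 N at the end) stands them upright and opens the jaws; let go and they spring shut
- sealer_rest (a point): centre of the cross bar's top face (sealer z = 34 mm; axes as the sealer's). The bar, 20 mm wide (x), reaches 37 mm to either side along y: fingertips that pinch the levers from above stand over it and can push down on it
- sealer_jaw_a (a joint): opening of the jaw at the sealer's +y side: 0 = sprung shut, 0.36 rad = stop, fully open; above 0.2 it clears the bottle's lip. Each 22 mm wide jaw ends in an inward hook 4 mm thick (sealer z = 0 to 4 mm), flat above and below, its edge 11.5 mm from the axis when shut, 20 mm (and 3 mm lower) when fully open. Shut jaws cannot be forced over the lip
- sealer_jaw_b (a joint): the same for the jaw at the sealer's -y side
- cooler: steel wine cooler, 100 mm across, 118 mm tall, fixed, holding an opened green half bottle on its axis that cannot move. Origin: centre of its underside, z up. How high the bottle stands varies and is not measured: its lip's top is 171 to 193 mm above this origin. Lip: ring 30 mm across, 9 mm tall, with a 16 mm hole; neck below it 21 mm across
- jigger: steel double bar measure, loose, 43 mm across and 78 mm tall; origin: centre of its underside. Leave it alone
- salt: glass salt shaker, loose, 44 mm across and 90 mm tall; origin: centre of its underside. Leave it alone
- sealer_face (a point): centre of the sprung rubber plug's flange underside when free (sealer z = 10 mm; the point is fixed to the cap and does not show the plug's travel). The 26 mm flange meets the lip's top, its nose (13 to 6 mm across, 8 mm long) enters the mouth. The plug yields up to 8 mm into the cap: 1.5 N to start, 6 N at 3 mm, 13.5 N at the stop; the hooks fit under the lip from 3 mm on
Mind the look-alikes: they are no part of the job. Leave any green or purple look-alike of the sealer alone. There is more than one size of the cooler; the job needs the larger.

How it is judged (in metres and radians):
On the way, in this order (a step that is already met when the one before it is completed fails the run):
1. the sealer is lifted clear of the worktop (height (world z) of sealer above 0.06 m), for 0.1 s.
2. with both jaws held open the sealer is pressed on the bottle so that its plug bears on the lip with over 5 N (value of joint each of sealer_jaw_a, sealer_jaw_b above 0.15 rad and contact force between sealer_plug_c0 and cooler above 5 N and horizontal distance between sealer and cooler below 0.006 m), for 0.1 s.
At the end, for the whole second after the job is handed in: the sealer sits clamped on the bottle, still: both jaws closed under the lip (each under 0.11 rad) and holding its plug pressed on the lip (over 3 N), within 5 mm of the cooler's axis, upright within 0.1 rad (value of joint each of sealer_jaw_a, sealer_jaw_b below 0.11 rad and contact force between sealer_plug_c0 and cooler above 3 N and horizontal distance between sealer and cooler below 0.005 m and angle between sealer's own z axis and vertical below 0.1 rad and height (world z) of sealer above 0.13 m and linear speed of sealer below 0.02 m/s); the robot touches nothing.
It fails at once if the sealer presses on the bottle or cooler with more than 25 N (contact force between sealer and cooler above 25 N).
It fails at once if the jigger is moved by more than 30 mm (distance of jigger from where it was at the start of the episode above 0.03 m).
It fails at once if the salt shaker is moved by more than 30 mm (distance of salt from where it was at the start of the episode above 0.03 m).
It also fails if it takes over 45 s, if anything falls off the work surface, if the arm or the gripper's body presses on something with over 40 N, if the wrist force passes 120 N, or if a joint passes its speed limit or range.

ROBOT

A 6-joint arm with a two-finger parallel gripper is mounted at the origin on a cart in front of the work surface, level with it; the furniture and walls round the work are solid. World frame = base frame: x ahead of the robot, y to its left, z up, the work surface at z = 0. Lengths are in mm, angles in rad, forces in N, time in s.
With the tool pointing down it reaches from about 350 to 775 mm from the base axis. Payload 7.3 kg.
Tool frame: the origin (TCP) lies midway between the tips of the shut fingers; the grasp point (between the pads) lies 19 mm behind it; z points along the fingers, y is the line along which they close (so a half turn about z gives the same grasp; the last joint's range is limited). The gripper opens to 92 mm and grips with 3 to 60 N. Pads are 19 mm wide; open, the fingers measure 130 mm over their backs; the gripper's body (75 mm by 190 mm) begins 47 mm behind the grasp point.
Start: joints at [0.96, 0.342, 1.524, -0, 1.275, -0.146], TCP at [235.317, 469.33, 226.741] pointing down, gripper open.
Joint ranges: [-2.53, 2.53], [-0.77, 2.02], [0.04, 2.7], [-1, 4.14], [0.28, 2.66], [-3.11, 3.11]. Speed limits (rad/s): [2.57, 2.57, 3.14, 3.14, 3.14, 3.14].

INTERFACE

Orientations are given as a 3x3 rotation matrix whose columns are the frame's x, y, z axes.
In Python, from plant import env, camera, camera_params gives the robot as it stands. The module is installed in compiled form; this text tells all that it offers.
- The arm moves only by the tool servo_tool, never from a script. Its argument "moves" is a list of rows, each an object of numbers: "rx", "ry", "rz": the turn, a rotation vector about the tool's x, y, z as a fraction of full scale; "tx", "ty", "tz": the shift along the tool's x, y, z as a fraction of full scale; "jaw": the opening, from 0 (shut) to 1 (fully open). A call has exactly 5 rows; each row shifts and turns the commanded pose from where the row before left it, along the tool's axes as they then stand; what a row does not reach is not made up. Full scale, the value 1, is 3 cm for a shift and 4 degrees for a turn. A row lasts 1/12 s, in which the tool goes at most 41.7 mm and 7.16 degrees, less where a joint would pass 70% of its speed; a pose out of reach is approached as far as the arm can. A call with a number of a shift or a turn outside -1 to 1 is refused whole. A call with a gripper value outside its range is refused whole. The fingers move at their own pace and stop on an object; the grip force is fixed at half the most. Time passes only in rows, so rows that do not move let the fingers close, or fill a call up. It gives the time, the measured TCP pose, the force, the opening and the grip force at its end, in the units of the state.
- env.get_state(): the state, without advancing time (a new reading comes with each control period).
- camera(name): name is "scene" or "top"; returns the picture (420x560x3 uint8, red, green, blue); there is no depth.
- camera_params(name): a dict with "camera_matrix" (3x3 intrinsics, pixels), "R" (3x3) and "t" (3): a world point X has camera coordinates R X + t. Camera axes: x right, y down, z forward; pixel columns grow to the right and rows downward; lengths in mm; the calibration is good to about 2 mm. A picture is of the moment at which its call begins. camera_params takes no time and is no camera call.
- env.sign_off(): hands the job in; it is judged then, once.
The state is a dict: "t": time; "joints": joint angles; "joint_vel": joint speeds; "tau": joint torques, N m; "ee_pos": TCP position; "tcp_rot": TCP orientation; "wrist_force": force on the tool from outside, world axes, zero at the start; "torque": the same for the moment, N m; "width": opening from 0.0 (shut) to 1.0 (fully open); "grasp_force": force on a finger pad.
Only numpy, scipy, OpenCV 4.12 (cv2) and the standard library are available. Lean on these libraries where they do the work, as an engineer would, in place of code of your own. Each camera call takes 0.05 s, during which the arm holds its last target. There are 200 camera calls.

## Working session

There is one attempt and no reset: what is moved stays moved. The work goes in short steps, Python scripts to look and compute and a tool call to move; the robot and the scene stay as the last step left them, time stands still between calls to the robot, and variables do not carry over. Pictures are saved under pics/ and viewed, at most 13 in all, crops included, and the job is handed in when it is done.

Besides the shell and the picture viewer there is one more tool, called after "Emit:" as name([rows], argument=value, ...), one row to a line, values as JSON. servo_tool: Moves the arm, as the interface text tells. Shift numbers are shares of 3 cm and turn numbers shares of 4 degrees, none past 1 either way. Its arguments: {"type":"object","properties":{"moves":{"type":"array","items":{"type":"object","properties":{"rx":{"type":"number","minimum":-1,"maximum":1},"ry":{"type":"number","minimum":-1,"maximum":1},"rz":{"type":"number","minimum":-1,"maximum":1},"tx":{"type":"number","minimum":-1,"maximum":1},"ty":{"type":"number","minimum":-1,"maximum":1},"tz":{"type":"number","minimum":-1,"maximum":1},"jaw":{"type":"number"}}}}},"required":["moves"]}

```bash
mkdir -p pics; ls; python3 - <<'E'
from plant import env,camera,camera_params
import cv2
for n in("scene","top"):
    cv2.imwrite(f"pics/{n}0.png",camera(n)[:,:,::-1]); print(n,camera_params(n))
s=env.get_state(); print(s)
E
```

```text
pics
scene {'camera_matrix': array([[424.06819965,   0.        , 275.07695639],
       [  0.        , 424.06819965, 206.40589387],
       [  0.        ,   0.        ,   1.        ]]), 'R': array([[-0.80418984, -0.59416602,  0.01566679],
       [-0.45129368,  0.59323782, -0.66663551],
       [ 0.38679804, -0.54317182, -0.7452192 ]]), 't': array([295.22166888, 412.6939937 , 656.86404218])}
top {'camera_matrix': array([[540.27785028,   0.        , 278.97315863],
       [  0.        , 540.27785028, 214.01696708],
       [  0.        ,   0.        ,   1.        ]]), 'R': array([[ 0.00635073, -0.99989209,  0.01324685],
       [-0.99279447, -0.00788974, -0.11956962],
       [ 0.11966123, -0.01239205, -0.99273744]]), 't': array([-221.8057788 ,  522.12797952, 1166.99438147])}
{'t': 0.1, 'joints': array([ 9.60009692e-01,  3.42677124e-01,  1.52492035e+00,  2.36833256e-05,
        1.27537756e+00, -1.45971502e-01]), 'joint_vel': array([-0.00045213, -0.00268895, -0.00425965,  0.00112946, -0.00096361,
        0.00091893]), 'tau': array([ 1.34099646e-03, -4.32004201e+01, -2.44696158e+01,  7.18691759e-02,
        5.26249164e-02, -2.49855373e-05]), 'ee_pos': array([235.08980313, 469.02606497, 226.10235229]), 'tcp_rot': array([[-8.93901261e-01,  4.48263180e-01, -8.11371746e-04],
       [ 4.48263858e-01,  8.93900588e-01, -1.11944646e-03],
       [ 2.23479049e-04, -1.36438324e-03, -9.99999044e-01]]), 'wrist_force': array([ 0.37721387, -0.84205206,  0.30026886]), 'torque': array([-0.02076634,  0.02866847,  0.02161431]), 'grasp_force': 0.0, 'width': 1.0040703064545393}
```

View pics/scene0.png

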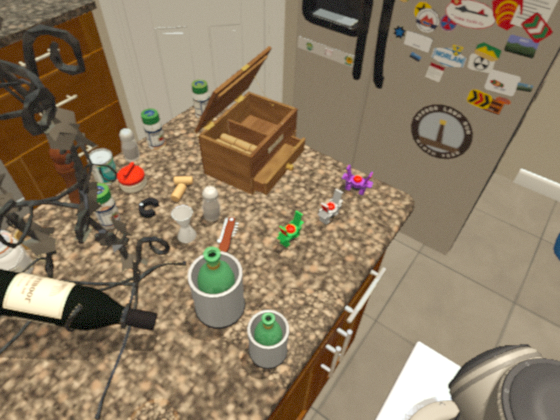

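View pics/top0.png

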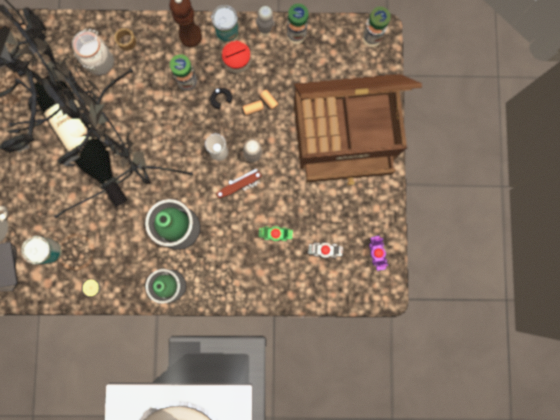

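The scene view shows the steel sealer with its red button at (330,208), between the green look-alike at (290,230) and the purple one at (357,180). The top view shows it at (325,250). The larger cooler is at scene (217,290) and top (170,222). The jigger is at scene (183,222) and the salt at (210,203).

```bash
cat > h.py <<'E'
import numpy as np,cv2
from plant import env,camera,camera_params
P={n:camera_params(n) for n in("scene","top")}
def ray(n,uv):
    p=P[n];R=p["R"];c=-R.T@p["t"]
    d=R.T@np.linalg.inv(p["camera_matrix"])@np.array([uv[0],uv[1],1.]);return c,d
def plane(n,uv,z):
    c,d=ray(n,uv);return c+d*(z-c[2])/d[2]
def tri(a,b):
    M=[p["camera_matrix"]@np.c_[p["R"],p["t"]] for p in(P["scene"],P["top"])]
    X=cv2.triangulatePoints(M[0],M[1],np.array(a,float),np.array(b,float))[:,0];return X[:3]/X[3]
def proj(n,X):
    p=P[n];q=p["camera_matrix"]@(p["R"]@np.array(X,float)+p["t"]);return q[:2]/q[2]
def tile(specs,out,k=6):
    T=[]
    for img,u,v,w in specs:
        T.append(cv2.resize(img[v-w:v+w,u-w:u+w],(300,300),interpolation=cv2.INTER_CUBIC))
    T=[np.hstack(T[i:i+2]) for i in range(0,len(T),2)]
    cv2.imwrite(out,np.vstack(T))
E
python3 - <<'E'
from h import *
s=cv2.imread("pics/scene0.png");t=cv2.imread("pics/top0.png")
tile([(s,330,208,25),(t,325,250,25),(s,215,270,50),(t,170,222,30)],"pics/c1.png")
for n,im,(u,v) in(("s",s,(330,208)),("t",t,(325,250))):
    b,g,r=[im[:,:,i].astype(int) for i in range(3)]
    m=((r>120)&(r>2*g)&(r>2*b)).astype(np.uint8)
    _,_,st,ce=cv2.connectedComponentsWithStats(m)
    for S,c in zip(st,ce):
        if abs(c[0]-u)<25 and abs(c[1]-v)<25: print(n,S,c)
E
```

```text
s [327 202   8   8  42] [330.57142857 205.80952381]
s [322 206   5   5  15] [324.06666667 208.06666667]
t [322 246   8   8  54] [325.14814815 249.5       ]
```

View pics/c1.png

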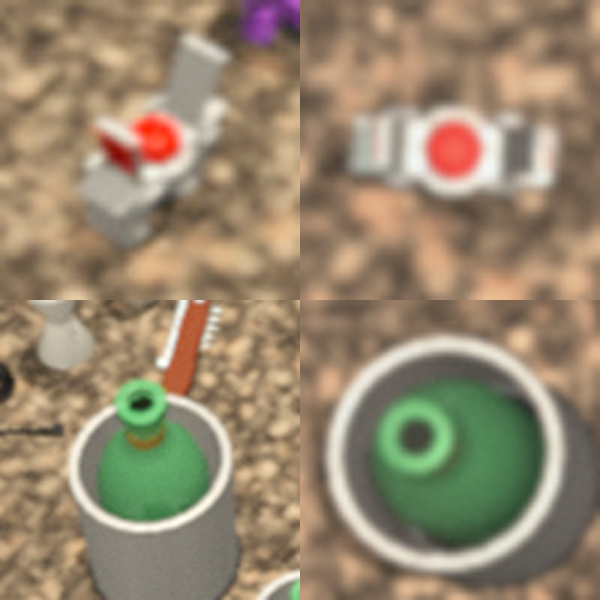

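The crops show the sealer upright, with its levers and bar nearly along image-horizontal in the top view, so along world y. In the cooler crops the lip hole is at scene (212,254.3) and top (163.2,219.2), and the cooler rim's centre is at scene (215.3,274.3) and top (169.1,222.8).

```bash
python3 - <<'E'
from h import *
np.set_printoptions(precision=1,suppress=True)
B=tri((330.57,205.8),(325.15,249.5));print("button",B, "err",proj("top",B)-(325.15,249.5))
L=tri((212,254.3),(163.2,219.2));print("lip",L,proj("top",L)-(163.2,219.2))
print("rim",tri((215.3,274.3),(169.1,222.8)), plane("top",(169.1,222.8),118),plane("scene",(215.3,274.3),118))
for z in(171,182,193):print(z,plane("top",(163.2,219.2),z),plane("scene",(212,254.3),z))
# lip & hole & rim fits
s=cv2.imread("pics/scene0.png");t=cv2.imread("pics/top0.png")
h=cv2.cvtColor(t,cv2.COLOR_BGR2HSV)[205:235,148:180]
m=((cv2.inRange(h,(40,60,125),(90,255,255))))
c=max(cv2.findContours(m,0,1)[0],key=cv2.contourArea);e=cv2.fitEllipse(c);print("lip top fit",np.array(e[0])+(148,205),e[1])
h=cv2.cvtColor(s,cv2.COLOR_BGR2HSV)[244:265,200:225]
m=((cv2.inRange(h,(0,0,0),(180,255,75))))
for c in cv2.findContours(m,0,1)[0]:print("hole",cv2.boundingRect(c),cv2.contourArea(c))
# yaw from lever tops at z=67 & bar
t0=(325,250)
def px(x,y):return (300+(x-300)/6+0,225+y/6)
for a,b in(((352,115),(555,125)),((352,178),(550,185))):
    A=plane("top",px(*a),67);C=plane("top",px(*b),67);print(A,C,np.linalg.norm(A-C),np.degrees(np.arctan2(*(C-A)[:2])))
E
```

```text
button [ 445.5 -320.3   34.6] err [0. 0.]
lip [495.1   9.9 171.5] [-0.  -0.1]
rim [494.5  10.  110.4] [493.5   8.4 118. ] [491.2  13.5 118. ]
171 [495.  10. 171.] [495.6   9.8 171. ]
182 [493.8   7.7 182. ] [489.5  15.  182. ]
193 [492.6   5.5 193. ] [483.4  20.2 193. ]
lip top fit [167.4 220.6] (19.924806594848633, 25.052148818969727)
hole (9, 9, 6, 3) 8.0
[ 455.  -281.7   67. ] [ 451.9 -354.4   67. ] 72.69663966711515 -177.59232165116035
[ 432.5 -281.7   67. ] [ 430.5 -352.4   67. ] 70.71388104965814 -178.37795566735642
```

Emit:
servo_tool([
  {"tx": -0.7,"ty": -0.6,"tz": -0.3,"rz": -1,"jaw": 0.85},
  {"tx": -0.7,"ty": -0.6,"tz": -0.3,"rz": -1,"jaw": 0.85},
  {"tx": -0.7,"ty": -0.6,"tz": -0.3,"rz": -1,"jaw": 0.85},
  {"tx": -0.7,"ty": -0.6,"tz": -0.3,"rz": -1,"jaw": 0.85},
  {"tx": -0.7,"ty": -0.6,"tz": -0.3,"rz": -1,"jaw": 0.85},
])

```text
schema error: expected keys rx, ry, rz, tx, ty, tz, jaw
```

```bash
cat > go.py <<'E'
import sys
from h import *
np.set_printoptions(precision=2,suppress=True)
s=env.get_state();R=np.array(s["tcp_rot"]);p=np.array(s["ee_pos"])
x,y,z,a=map(float,sys.argv[1:5])  # target pos, direction angle (deg) of tool y
a=np.radians(a);Y=np.array([np.cos(a),np.sin(a),0]);Z=np.array([0,0,-1.]);T=np.c_[np.cross(Y,Z),Y,Z]
d=np.array([x,y,z])-p
print("t %.2f"%s["t"],"pos",p,"yaw",np.degrees(np.arctan2(R[1,1],R[0,1])),"F",s["wrist_force"],"w %.3f g %.1f"%(s["width"],s["grasp_force"]))
print("shift now-axes",R.T@d/30,"final-axes",T.T@d/30,"turn",np.degrees(cv2.Rodrigues(R.T@T)[0].ravel())/4)
E
python3 go.py 445 -320 120 88; python3 - <<'E'
from h import *
print("neck",tri((153,320),(121,201)))
print("small lip",tri((268,317),(158,284)), "green", plane("top",(276,233),35),"purple",plane("top",(378,253),35))
E
```

```text
t 0.10 pos [235.09 469.03 226.1 ] yaw 63.367667415261515 F [ 0.38 -0.84  0.3 ] w 1.004 g 0.0
shift now-axes [-18.05 -20.37   3.56] final-axes [ -7.91 -26.04   3.54] turn [-0.02 -0.01 -6.16]
neck [546.56283461 125.852973    56.61233031]
small lip [367.66702187  25.54214411 121.87951118] green [ 481.18325095 -211.74704099   35.        ] purple [ 438.67581144 -436.7450297    35.        ]
```

Emit:
servo_tool([
  {"rx": 0,"ry": 0,"rz": -1,"tx": -0.7,"ty": -0.6,"tz": -0.3,"jaw": 0.85},
  {"rx": 0,"ry": 0,"rz": -1,"tx": -0.7,"ty": -0.6,"tz": -0.3,"jaw": 0.85},
  {"rx": 0,"ry": 0,"rz": -1,"tx": -0.7,"ty": -0.7,"tz": -0.3,"jaw": 0.85},
  {"rx": 0,"ry": 0,"rz": -1,"tx": -0.7,"ty": -0.8,"tz": -0.3,"jaw": 0.85},
  {"rx": 0,"ry": 0,"rz": -1,"tx": -0.6,"ty": -0.9,"tz": -0.3,"jaw": 0.85},
])

```text
t: 0.52
ee_pos: [298.9, 332.9, 271.8]
tcp_rot: [[-0.994, 0.111, -0.0], [0.111, 0.994, -0.0], [0.0, -0.0, -1.0]]
wrist_force: [0.4, -0.2, -0.0]
width: 0.853
grasp_force: 0.0
```

```bash
python3 go.py 445 -320 120 88
```

```text
t 0.52 pos [298.88 332.91 271.76] yaw 83.61266795372421 F [ 0.37 -0.24 -0.03] w 0.853 g 0.0
shift now-axes [ -7.26 -21.08   5.07] final-axes [ -5.63 -21.58   5.06] turn [-0.01 -0.   -1.1 ]
```

Tracking is accurate.

Emit:
servo_tool([
  {"rx": 0,"ry": 0,"rz": -1,"tx": -0.5,"ty": -1,"tz": 0,"jaw": 0.85},
  {"rx": 0,"ry": 0,"rz": -0.1,"tx": -0.5,"ty": -1,"tz": 0,"jaw": 0.85},
  {"rx": 0,"ry": 0,"rz": 0,"tx": -0.5,"ty": -1,"tz": 0,"jaw": 0.85},
  {"rx": 0,"ry": 0,"rz": 0,"tx": -0.5,"ty": -1,"tz": 0,"jaw": 0.85},
  {"rx": 0,"ry": 0,"rz": 0,"tx": -0.5,"ty": -1,"tz": 0,"jaw": 0.85},
])

```text
t: 0.93
ee_pos: [365.2, 178.7, 271.6]
tcp_rot: [[-0.999, 0.039, -0.0], [0.039, 0.999, 0.0], [0.0, 0.0, -1.0]]
wrist_force: [1.1, 0.3, -0.4]
width: 0.851
grasp_force: 0.0
```

Emit:
servo_tool([
  {"rx": 0,"ry": 0,"rz": 0,"tx": -0.3,"ty": -1,"tz": 0,"jaw": 0.85},
  {"rx": 0,"ry": 0,"rz": 0,"tx": -0.3,"ty": -1,"tz": 0,"jaw": 0.85},
  {"rx": 0,"ry": 0,"rz": 0,"tx": -0.3,"ty": -1,"tz": 0,"jaw": 0.85},
  {"rx": 0,"ry": 0,"rz": 0,"tx": -0.3,"ty": -1,"tz": 0,"jaw": 0.85},
  {"rx": 0,"ry": 0,"rz": 0,"tx": -0.3,"ty": -1,"tz": 0,"jaw": 0.85},
])

```text
t: 1.35
ee_pos: [404.1, 27.1, 271.5]
tcp_rot: [[-0.999, 0.039, -0.0], [0.039, 0.999, 0.0], [0.0, 0.0, -1.0]]
wrist_force: [-0.1, -0.2, 0.2]
width: 0.85
grasp_force: 0.0
```

Emit:
servo_tool([
  {"rx": 0,"ry": 0,"rz": 0,"tx": -0.3,"ty": -1,"tz": 0.2,"jaw": 0.85},
  {"rx": 0,"ry": 0,"rz": 0,"tx": -0.3,"ty": -1,"tz": 0.4,"jaw": 0.85},
  {"rx": 0,"ry": 0,"rz": 0,"tx": -0.3,"ty": -1,"tz": 0.4,"jaw": 0.85},
  {"rx": 0,"ry": 0,"rz": 0,"tx": -0.3,"ty": -1,"tz": 0.5,"jaw": 0.85},
  {"rx": 0,"ry": 0,"rz": 0,"tx": -0.3,"ty": -1,"tz": 0.5,"jaw": 0.85},
])

```text
t: 1.77
ee_pos: [443.4, -124.6, 211.0]
tcp_rot: [[-0.999, 0.039, 0.0], [0.039, 0.999, 0.0], [-0.0, 0.0, -1.0]]
wrist_force: [0.4, 0.6, 0.1]
width: 0.852
grasp_force: 0.0
```

```bash
python3 go.py 445 -320 120 88
```

```text
t 1.77 pos [ 443.38 -124.59  210.99] yaw 87.75304037417703 F [0.37 0.62 0.09] w 0.852 g 0.0
shift now-axes [-0.31 -6.51  3.03] final-axes [-0.28 -6.51  3.03] turn [ 0.    0.   -0.06]
```

Emit:
servo_tool([
  {"rx": 0,"ry": 0,"rz": 0,"tx": -0.1,"ty": -1,"tz": 0.4,"jaw": 0.85},
  {"rx": 0,"ry": 0,"rz": 0,"tx": -0.1,"ty": -1,"tz": 0.4,"jaw": 0.85},
  {"rx": 0,"ry": 0,"rz": 0,"tx": -0.1,"ty": -1,"tz": 0.5,"jaw": 0.85},
  {"rx": 0,"ry": 0,"rz": 0,"tx": 0,"ty": -1,"tz": 0.5,"jaw": 0.85},
  {"rx": 0,"ry": 0,"rz": 0,"tx": 0,"ty": -1,"tz": 0.5,"jaw": 0.85},
])

```text
t: 2.18
ee_pos: [446.2, -274.6, 141.6]
tcp_rot: [[-0.999, 0.039, -0.0], [0.039, 0.999, 0.001], [0.0, 0.001, -1.0]]
wrist_force: [0.5, 0.5, 0.4]
width: 0.85
grasp_force: 0.0
```

Emit:
servo_tool([
  {"rx": 0,"ry": 0,"rz": 0,"tx": 0,"ty": -1,"tz": 0.4,"jaw": 0.85},
  {"rx": 0,"ry": 0,"rz": 0,"tx": 0,"ty": -0.5,"tz": 0.4,"jaw": 0.85},
  {"rx": 0,"ry": 0,"rz": 0,"tx": 0,"ty": 0,"tz": 0,"jaw": 0.85},
  {"rx": 0,"ry": 0,"rz": 0,"tx": 0,"ty": 0,"tz": 0,"jaw": 0.85},
  {"rx": 0,"ry": 0,"rz": 0,"tx": 0,"ty": 0,"tz": 0,"jaw": 0.85},
])

```text
t: 2.6
ee_pos: [444.8, -317.4, 118.9]
tcp_rot: [[-0.999, 0.039, -0.0], [0.039, 0.999, 0.001], [0.0, 0.001, -1.0]]
wrist_force: [-0.5, 0.0, -0.4]
width: 0.853
grasp_force: 0.0
```

```bash
python3 go.py 445 -320 38 88; python3 - <<'E'
from h import *
s=camera("scene")[:,:,::-1];t=camera("top")[:,:,::-1]
tile([(s,330,195,50),(t,325,250,40)],"pics/c2.png")
E
```

```text
t 2.60 pos [ 444.79 -317.36  118.88] yaw 87.78129832798723 F [-0.46  0.   -0.4 ] w 0.853 g 0.0
shift now-axes [-0.01 -0.09  2.7 ] final-axes [-0.01 -0.09  2.7 ] turn [ 0.01 -0.   -0.05]
```

View pics/c2.png

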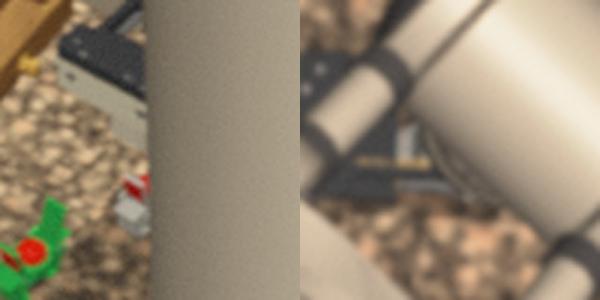

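Both views are mostly blocked by the arm; the sealer is visible under the gripper at scene (322,197). Next is the descent to the bar.

Emit:
servo_tool([
  {"rx": 0,"ry": 0,"rz": 0,"tx": 0,"ty": -0.09,"tz": 0.7,"jaw": 0.85},
  {"rx": 0,"ry": 0,"rz": 0,"tx": 0,"ty": 0,"tz": 0.6,"jaw": 0.85},
  {"rx": 0,"ry": 0,"rz": 0,"tx": 0,"ty": 0,"tz": 0.6,"jaw": 0.85},
  {"rx": 0,"ry": 0,"rz": 0,"tx": 0,"ty": 0,"tz": 0.5,"jaw": 0.85},
  {"rx": 0,"ry": 0,"rz": 0,"tx": 0,"ty": 0,"tz": 0.3,"jaw": 0.85},
])

```text
t: 3.12
ee_pos: [444.7, -319.6, 37.0]
tcp_rot: [[-0.999, 0.037, -0.001], [0.037, 0.999, 0.001], [0.001, 0.001, -1.0]]
wrist_force: [-0.1, -1.0, 0.4]
width: 0.854
grasp_force: 0.0
```

Emit:
servo_tool([
  {"rx": 0,"ry": 0,"rz": 0,"tx": 0,"ty": 0,"tz": 0,"jaw": 0.7},
  {"rx": 0,"ry": 0,"rz": 0,"tx": 0,"ty": 0,"tz": 0,"jaw": 0.6},
  {"rx": 0,"ry": 0,"rz": 0,"tx": 0,"ty": 0,"tz": 0,"jaw": 0.55},
  {"rx": 0,"ry": 0,"rz": 0,"tx": 0,"ty": 0,"tz": 0,"jaw": 0.5},
  {"rx": 0,"ry": 0,"rz": 0,"tx": 0,"ty": 0,"tz": 0,"jaw": 0.5},
])

```text
t: 3.53
ee_pos: [445.9, -322.0, 39.8]
tcp_rot: [[-0.999, 0.039, 0.003], [0.039, 0.999, -0.003], [-0.003, -0.003, -1.0]]
wrist_force: [-0.8, -0.8, 10.9]
width: 0.535
grasp_force: 8.0
```

Emit:
servo_tool([
  {"rx": 0,"ry": 0,"rz": 0,"tx": 0,"ty": 0,"tz": -0.1,"jaw": 0.45},
  {"rx": 0,"ry": 0,"rz": 0,"tx": 0,"ty": 0,"tz": -0.05,"jaw": 0.4},
  {"rx": 0,"ry": 0,"rz": 0,"tx": 0,"ty": 0,"tz": 0,"jaw": 0.35},
  {"rx": 0,"ry": 0,"rz": 0,"tx": 0,"ty": 0,"tz": 0,"jaw": 0.3},
  {"rx": 0,"ry": 0,"rz": 0,"tx": 0,"ty": 0,"tz": 0,"jaw": 0.3},
])

```text
t: 3.95
ee_pos: [444.5, -320.8, 42.0]
tcp_rot: [[-0.999, 0.039, -0.0], [0.039, 0.999, 0.0], [0.0, 0.0, -1.0]]
wrist_force: [-0.2, -0.1, -0.7]
width: 0.381
grasp_force: 29.8
```

Emit:
servo_tool([
  {"rx": 0,"ry": 0,"rz": 0,"tx": 0,"ty": 0,"tz": 0,"jaw": 0.2},
  {"rx": 0,"ry": 0,"rz": 0,"tx": 0,"ty": 0,"tz": 0,"jaw": 0},
  {"rx": 0,"ry": 0,"rz": 0,"tx": 0,"ty": 0,"tz": 0,"jaw": 0},
  {"rx": 0,"ry": 0,"rz": 0,"tx": 0,"ty": 0,"tz": 0,"jaw": 0},
  {"rx": 0,"ry": 0,"rz": 0,"tx": 0,"ty": 0,"tz": 0,"jaw": 0},
])

```text
t: 4.37
ee_pos: [444.7, -320.9, 42.1]
tcp_rot: [[-0.999, 0.039, -0.0], [0.039, 0.999, 0.0], [0.0, 0.0, -1.0]]
wrist_force: [0.6, 0.1, -2.4]
width: 0.383
grasp_force: 29.8
```

Emit:
servo_tool([
  {"rx": 0,"ry": 0,"rz": 0,"tx": 0,"ty": 0,"tz": -0.2,"jaw": 0},
  {"rx": 0,"ry": 0,"rz": 0,"tx": 0,"ty": 0,"tz": -0.4,"jaw": 0},
  {"rx": 0,"ry": 0,"rz": 0,"tx": 0,"ty": 0,"tz": -0.7,"jaw": 0},
  {"rx": 0,"ry": 0,"rz": 0,"tx": 0,"ty": 0,"tz": -0.8,"jaw": 0},
  {"rx": 0,"ry": 0,"rz": 0,"tx": 0,"ty": 0,"tz": -0.8,"jaw": 0},
])

```text
t: 4.78
ee_pos: [444.5, -320.7, 130.3]
tcp_rot: [[-0.999, 0.039, -0.0], [0.039, 0.999, 0.001], [0.0, 0.001, -1.0]]
wrist_force: [1.1, -0.3, -2.2]
width: 0.382
grasp_force: 29.8
```

Emit:
servo_tool([
  {"rx": 0,"ry": 0,"rz": 0,"tx": 0,"ty": 0,"tz": -1,"jaw": 0},
  {"rx": 0,"ry": 0,"rz": 0,"tx": 0,"ty": 0,"tz": -1,"jaw": 0},
  {"rx": 0,"ry": 0,"rz": 0,"tx": 0,"ty": 0,"tz": -1,"jaw": 0},
  {"rx": 0,"ry": 0,"rz": 0,"tx": 0,"ty": 0,"tz": -1,"jaw": 0},
  {"rx": 0,"ry": 0,"rz": 0,"tx": 0,"ty": 0,"tz": -1,"jaw": 0},
])

```text
t: 5.2
ee_pos: [444.3, -320.5, 281.3]
tcp_rot: [[-0.999, 0.039, 0.0], [0.039, 0.999, -0.0], [-0.0, -0.0, -1.0]]
wrist_force: [-0.0, -0.5, -1.9]
width: 0.38
grasp_force: 29.8
```

```bash
python3 go.py 494.5 9.5 250 88; python3 - <<'E'
from h import *
p=np.array(env.get_state()["ee_pos"])
u,v=proj("scene",p).astype(int);u2,v2=proj("top",p).astype(int);print(u,v,u2,v2)
s=camera("scene")[:,:,::-1];t=camera("top")[:,:,::-1]
tile([(s,u,v,45),(t,u2,v2,45)],"pics/c3.png")
E
```

```text
t 5.20 pos [ 444.33 -320.54  281.31] yaw 87.77242564866384 F [-0.   -0.45 -1.9 ] w 0.380 g 29.8
shift now-axes [-1.24 11.06  1.04] final-axes [-1.29 11.05  1.04] turn [-0.    0.   -0.06]
346 117 339 242
```

View pics/c3.png

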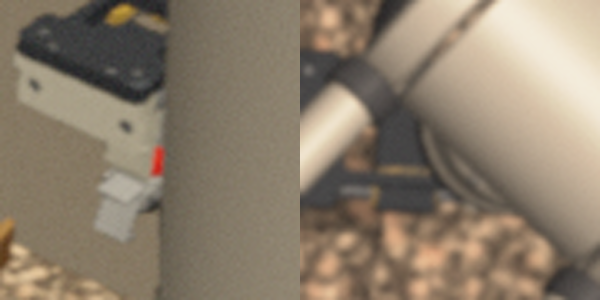

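The scene crop shows the sealer hanging level in the fingers, with the jaw spread and the bar below the fingertip. Next I carry it to the bottle.

Emit:
servo_tool([
  {"rx": 0,"ry": 0,"rz": 0,"tx": -0.1,"ty": 0.4,"tz": 0,"jaw": 0},
  {"rx": 0,"ry": 0,"rz": 0,"tx": -0.1,"ty": 0.8,"tz": 0,"jaw": 0},
  {"rx": 0,"ry": 0,"rz": 0,"tx": -0.1,"ty": 0.8,"tz": 0,"jaw": 0},
  {"rx": 0,"ry": 0,"rz": 0,"tx": -0.1,"ty": 0.8,"tz": 0,"jaw": 0},
  {"rx": 0,"ry": 0,"rz": 0,"tx": -0.1,"ty": 0.8,"tz": 0,"jaw": 0},
])

```text
t: 5.72
ee_pos: [463.2, -211.3, 277.5]
tcp_rot: [[-0.999, 0.039, -0.003], [0.039, 0.999, 0.002], [0.003, 0.002, -1.0]]
wrist_force: [1.3, -0.1, -0.5]
width: 0.382
grasp_force: 29.8
```

Emit:
servo_tool([
  {"rx": 0,"ry": 0,"rz": 0,"tx": -0.1,"ty": 0.8,"tz": 0,"jaw": 0},
  {"rx": 0,"ry": 0,"rz": 0,"tx": -0.1,"ty": 0.8,"tz": 0,"jaw": 0},
  {"rx": 0,"ry": 0,"rz": 0,"tx": -0.1,"ty": 0.8,"tz": 0,"jaw": 0},
  {"rx": 0,"ry": 0,"rz": 0,"tx": -0.1,"ty": 0.8,"tz": 0,"jaw": 0},
  {"rx": 0,"ry": 0,"rz": 0,"tx": -0.1,"ty": 0.8,"tz": 0,"jaw": 0},
])

```text
t: 6.13
ee_pos: [482.6, -92.0, 277.6]
tcp_rot: [[-0.999, 0.039, -0.003], [0.039, 0.999, 0.002], [0.003, 0.001, -1.0]]
wrist_force: [0.8, 0.4, -1.2]
width: 0.384
grasp_force: 29.8
```

Emit:
servo_tool([
  {"rx": 0,"ry": 0,"rz": 0,"tx": -0.1,"ty": 0.8,"tz": 0,"jaw": 0},
  {"rx": 0,"ry": 0,"rz": 0,"tx": -0.1,"ty": 0.8,"tz": 0,"jaw": 0},
  {"rx": 0,"ry": 0,"rz": 0,"tx": 0,"ty": 0.8,"tz": 0,"jaw": 0},
  {"rx": 0,"ry": 0,"rz": 0,"tx": 0,"ty": 0.7,"tz": 0,"jaw": 0},
  {"rx": 0,"ry": 0,"rz": 0,"tx": 0,"ty": 0.4,"tz": 0,"jaw": 0},
])

```text
t: 6.55
ee_pos: [492.4, 13.3, 277.7]
tcp_rot: [[-0.999, 0.037, -0.003], [0.037, 0.999, 0.001], [0.003, 0.001, -1.0]]
wrist_force: [1.0, -0.0, -1.0]
width: 0.382
grasp_force: 29.8
```

```bash
python3 go.py 494.5 9.5 235 88; python3 - <<'E'
from h import *
p=np.array(env.get_state()["ee_pos"])
u,v=proj("scene",p).astype(int);u2,v2=proj("top",p).astype(int);print(u,v,u2,v2)
s=camera("scene")[:,:,::-1];t=camera("top")[:,:,::-1]
cv2.imwrite("pics/s4.png",s)
tile([(s,u,v+25,50),(t,u2,v2,50)],"pics/c4.png")
E
```

```text
t 6.55 pos [492.37  13.28 277.71] yaw 87.87651560542318 F [ 1.   -0.02 -1.04] w 0.382 g 29.8
shift now-axes [-0.08 -0.12  1.42] final-axes [-0.08 -0.12  1.42] turn [ 0.02 -0.05 -0.03]
205 215 149 214
```

View pics/c4.png

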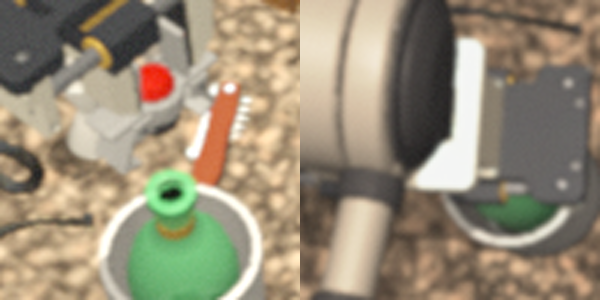

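The scene crop shows the held sealer's red button at about (206.7,217.7) with its jaw open, and the lip hole at about (212.3,254) below it. I'll check the sealer's offset in the hand.

```bash
python3 - <<'E'
from h import *
np.set_printoptions(precision=1,suppress=True)
s=cv2.imread("pics/s4.png");b,g,r=[s[:,:,i].astype(int) for i in range(3)]
m=((r>120)&(r>2*g)&(r>2*b)).astype(np.uint8)
_,_,st,ce=cv2.connectedComponentsWithStats(m)
for S,c in zip(st,ce):
    if abs(c[0]-206)<8 and abs(c[1]-217)<8:
        print(S,c)
        for z in(268,272,276):print(z,plane("scene",c,z))
hs=cv2.cvtColor(s,cv2.COLOR_BGR2HSV)[240:270,195:230]
print(cv2.moments(cv2.inRange(hs[8:20,10:25],(0,0,0),(180,255,60)),True)['m00'])
m=cv2.inRange(hs,(0,0,0),(180,255,70));ys,xs=np.nonzero(m[8:20,10:25]);print("hole",xs.mean()+205,ys.mean()+248,len(xs))
E
```

```text
[202 211  11  13 113] [206.3 217.1]
268 [495.    9.5 268. ]
272 [492.4  11.7 272. ]
276 [489.8  14.  276. ]
12.0
hole 211.66666666666666 254.25 12
```

Emit:
servo_tool([
  {"rx": 0,"ry": -0.05,"rz": 0,"tx": -0.08,"ty": -0.12,"tz": 0.4,"jaw": 0},
  {"rx": 0,"ry": 0,"rz": 0,"tx": 0,"ty": 0,"tz": 0.5,"jaw": 0},
  {"rx": 0,"ry": 0,"rz": 0,"tx": 0,"ty": 0,"tz": 0.5,"jaw": 0},
  {"rx": 0,"ry": 0,"rz": 0,"tx": 0,"ty": 0,"tz": 0.2,"jaw": 0},
  {"rx": 0,"ry": 0,"rz": 0,"tx": 0,"ty": 0,"tz": 0,"jaw": 0},
])

```text
t: 7.07
ee_pos: [494.9, 6.2, 229.4]
tcp_rot: [[-0.999, 0.04, -0.001], [0.04, 0.999, 0.0], [0.001, 0.0, -1.0]]
wrist_force: [0.1, 0.7, -1.3]
width: 0.385
grasp_force: 29.8
```

```bash
python3 go.py 494.7 9.7 218 88; python3 - <<'E'
from h import *
s=camera("scene")[:,:,::-1];cv2.imwrite("pics/s5.png",s)
u,v=212,250
cv2.imwrite("pics/c5.png",cv2.resize(s[v-40:v+40,u-40:u+40],(560,560),interpolation=cv2.INTER_CUBIC))
E
```

```text
t 7.07 pos [494.89   6.19 229.43] yaw 87.72430048157806 F [ 0.06  0.68 -1.32] w 0.385 g 29.8
shift now-axes [0.01 0.12 0.38] final-axes [0.01 0.12 0.38] turn [ 0.   -0.01 -0.07]
```

View pics/c5.png

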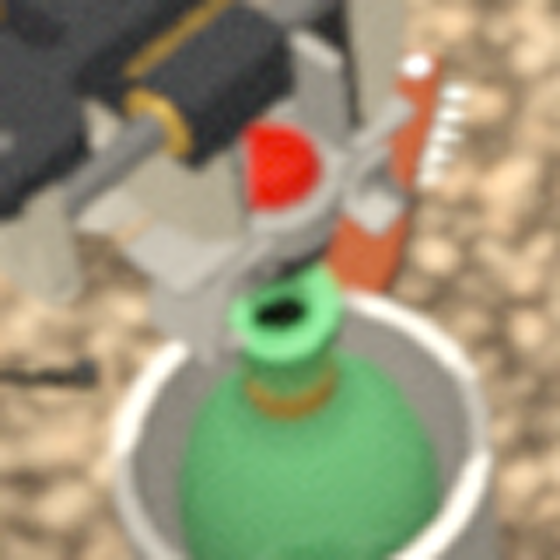

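The button is at about (212.7,234) above the lip hole at (212,254.7), with clearance still showing. I'll correct y and descend in small steps.

Emit:
servo_tool([
  {"rx": 0,"ry": 0,"rz": 0,"tx": 0,"ty": 0.12,"tz": 0.1,"jaw": 0},
  {"rx": 0,"ry": 0,"rz": 0,"tx": 0,"ty": 0,"tz": 0.1,"jaw": 0},
  {"rx": 0,"ry": 0,"rz": 0,"tx": 0,"ty": 0,"tz": 0.1,"jaw": 0},
  {"rx": 0,"ry": 0,"rz": 0,"tx": 0,"ty": 0,"tz": 0,"jaw": 0},
  {"rx": 0,"ry": 0,"rz": 0,"tx": 0,"ty": 0,"tz": 0,"jaw": 0},
])

```text
t: 7.53
ee_pos: [496.2, 10.4, 222.3]
tcp_rot: [[-0.999, 0.039, 0.004], [0.039, 0.999, -0.0], [-0.004, 0.0, -1.0]]
wrist_force: [-0.3, -0.3, -1.4]
width: 0.384
grasp_force: 29.8
```

```bash
python3 go.py 494.7 9.7 210 88; python3 - <<'E'
from h import *
s=camera("scene")[:,:,::-1];cv2.imwrite("pics/s6.png",s)
b,g,r=[s[:,:,i].astype(int) for i in range(3)]
m=((r>120)&(r>2*g)&(r>2*b)).astype(np.uint8)
_,_,st,ce=cv2.connectedComponentsWithStats(m)
for S,c in zip(st,ce):
    if abs(c[0]-212)<15 and abs(c[1]-238)<15:print(S,c)
p=np.array(env.get_state()["ee_pos"])
for z in(-3,-5):print(proj("scene",p+[0,0,z]),proj("scene",[495,9.8,p[2]+z]))
E
```

```text
t 7.53 pos [496.17  10.37 222.28] yaw 87.77681501252835 F [-0.35 -0.25 -1.44] w 0.384 g 29.8
shift now-axes [ 0.05 -0.02  0.41] final-axes [ 0.05 -0.02  0.41] turn [ 0.    0.05 -0.06]
[205 231  10  13  99] [209.4040404  237.27272727]
[208.60377218 236.76165329] [209.4020995  236.91186007]
[208.72970661 237.5252381 ] [209.52631942 237.67531409]
```

Emit:
servo_tool([
  {"rx": 0,"ry": 0.05,"rz": 0,"tx": 0.05,"ty": 0,"tz": 0.1,"jaw": 0},
  {"rx": 0,"ry": 0,"rz": 0,"tx": 0,"ty": 0,"tz": 0.1,"jaw": 0},
  {"rx": 0,"ry": 0,"rz": 0,"tx": 0,"ty": 0,"tz": 0.1,"jaw": 0},
  {"rx": 0,"ry": 0,"rz": 0,"tx": 0,"ty": 0,"tz": 0,"jaw": 0},
  {"rx": 0,"ry": 0,"rz": 0,"tx": 0,"ty": 0,"tz": 0,"jaw": 0},
])

```text
t: 8.0
ee_pos: [494.6, 10.4, 212.9]
tcp_rot: [[-0.999, 0.039, -0.001], [0.039, 0.999, 0.0], [0.001, 0.0, -1.0]]
wrist_force: [-0.2, 0.3, -1.2]
width: 0.38
grasp_force: 29.8
```

```bash
python3 go.py 494.7 9.7 205 88
```

```text
t 8.00 pos [494.56  10.42 212.92] yaw 87.76864373255397 F [-0.17  0.32 -1.22] w 0.380 g 29.8
shift now-axes [-0.01 -0.02  0.26] final-axes [-0.01 -0.02  0.26] turn [ 0.   -0.01 -0.06]
```

Emit:
servo_tool([
  {"rx": 0,"ry": 0,"rz": 0,"tx": 0,"ty": -0.02,"tz": 0.07,"jaw": 0},
  {"rx": 0,"ry": 0,"rz": 0,"tx": 0,"ty": 0,"tz": 0.07,"jaw": 0},
  {"rx": 0,"ry": 0,"rz": 0,"tx": 0,"ty": 0,"tz": 0.06,"jaw": 0},
  {"rx": 0,"ry": 0,"rz": 0,"tx": 0,"ty": 0,"tz": 0,"jaw": 0},
  {"rx": 0,"ry": 0,"rz": 0,"tx": 0,"ty": 0,"tz": 0,"jaw": 0},
])

```text
t: 8.42
ee_pos: [494.9, 9.8, 207.5]
tcp_rot: [[-0.999, 0.039, 0.001], [0.039, 0.999, -0.0], [-0.001, 0.0, -1.0]]
wrist_force: [0.7, 0.7, 2.4]
width: 0.38
grasp_force: 29.9
```

Emit:
servo_tool([
  {"rx": 0,"ry": 0,"rz": 0,"tx": 0,"ty": 0,"tz": 0.04,"jaw": 0},
  {"rx": 0,"ry": 0,"rz": 0,"tx": 0,"ty": 0,"tz": 0,"jaw": 0},
  {"rx": 0,"ry": 0,"rz": 0,"tx": 0,"ty": 0,"tz": 0,"jaw": 0},
  {"rx": 0,"ry": 0,"rz": 0,"tx": 0,"ty": 0,"tz": 0,"jaw": 0},
  {"rx": 0,"ry": 0,"rz": 0,"tx": 0,"ty": 0,"tz": 0,"jaw": 0},
])

```text
t: 8.83
ee_pos: [494.8, 9.8, 206.2]
tcp_rot: [[-0.999, 0.039, 0.001], [0.039, 0.999, 0.0], [-0.001, 0.0, -1.0]]
wrist_force: [-0.6, 0.8, 3.8]
width: 0.383
grasp_force: 29.9
```

```bash
python3 go.py 494.7 9.7 205 88; python3 - <<'E'
from h import *
s=camera("scene")[:,:,::-1];cv2.imwrite("pics/s7.png",s)
u,v=212,250
cv2.imwrite("pics/c7.png",cv2.resize(s[v-40:v+40,u-40:u+40],(560,560),interpolation=cv2.INTER_CUBIC))
E
```

```text
t 8.83 pos [494.85   9.78 206.23] yaw 87.76798900024392 F [-0.63  0.8   3.8 ] w 0.383 g 29.9
shift now-axes [ 0.   -0.    0.04] final-axes [ 0.   -0.    0.04] turn [ 0.    0.01 -0.06]
```

View pics/c7.png

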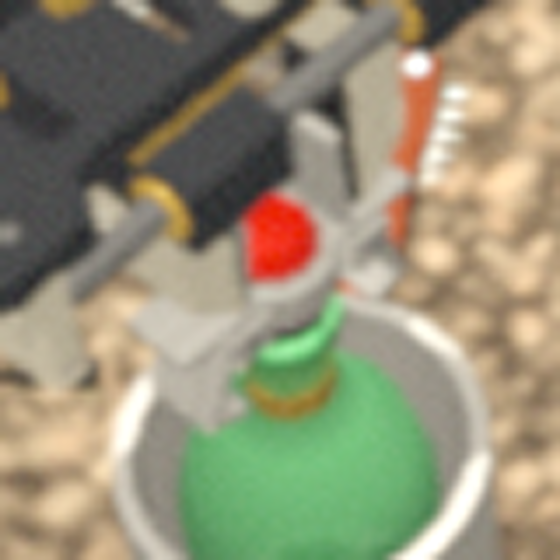

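The crop shows the sealer centred over the lip with its plug inside and the visible jaw open around the ring. The contact force is about 5 N, so I press on.

Emit:
servo_tool([
  {"rx": 0,"ry": 0,"rz": 0,"tx": 0,"ty": 0,"tz": 0.05,"jaw": 0},
  {"rx": 0,"ry": 0,"rz": 0,"tx": 0,"ty": 0,"tz": 0.05,"jaw": 0},
  {"rx": 0,"ry": 0,"rz": 0,"tx": 0,"ty": 0,"tz": 0.03,"jaw": 0},
  {"rx": 0,"ry": 0,"rz": 0,"tx": 0,"ty": 0,"tz": 0,"jaw": 0},
  {"rx": 0,"ry": 0,"rz": 0,"tx": 0,"ty": 0,"tz": 0,"jaw": 0},
])

```text
t: 9.3
ee_pos: [495.0, 9.9, 202.8]
tcp_rot: [[-0.999, 0.039, 0.001], [0.039, 0.999, 0.0], [-0.001, 0.0, -1.0]]
wrist_force: [-0.6, 0.2, 9.1]
width: 0.381
grasp_force: 30.0
```

Emit:
servo_tool([
  {"rx": 0,"ry": 0,"rz": 0,"tx": 0,"ty": 0,"tz": 0.03,"jaw": 0.38},
  {"rx": 0,"ry": 0,"rz": 0,"tx": 0,"ty": 0,"tz": 0,"jaw": 0.39},
  {"rx": 0,"ry": 0,"rz": 0,"tx": 0,"ty": 0,"tz": 0,"jaw": 0.4},
  {"rx": 0,"ry": 0,"rz": 0,"tx": 0,"ty": 0,"tz": 0,"jaw": 0.41},
  {"rx": 0,"ry": 0,"rz": 0,"tx": 0,"ty": 0,"tz": 0,"jaw": 0.42},
])

```text
t: 9.72
ee_pos: [494.8, 10.5, 201.9]
tcp_rot: [[-0.999, 0.039, 0.001], [0.039, 0.999, 0.001], [-0.001, 0.001, -1.0]]
wrist_force: [-1.5, 1.8, 8.9]
width: 0.417
grasp_force: 6.6
```

Emit:
servo_tool([
  {"rx": 0,"ry": 0,"rz": 0,"tx": 0,"ty": 0,"tz": 0.05,"jaw": 0.42},
  {"rx": 0,"ry": 0,"rz": 0,"tx": 0,"ty": 0,"tz": 0.05,"jaw": 0.43},
  {"rx": 0,"ry": 0,"rz": 0,"tx": 0,"ty": 0,"tz": 0,"jaw": 0.44},
  {"rx": 0,"ry": 0,"rz": 0,"tx": 0,"ty": 0,"tz": 0,"jaw": 0.44},
  {"rx": 0,"ry": 0,"rz": 0,"tx": 0,"ty": 0,"tz": 0,"jaw": 0.44},
])

```text
t: 10.13
ee_pos: [495.1, 9.9, 198.8]
tcp_rot: [[-0.999, 0.039, 0.002], [0.039, 0.999, 0.0], [-0.002, 0.0, -1.0]]
wrist_force: [-0.2, -0.2, 6.9]
width: 0.44
grasp_force: 5.3
```

Emit:
servo_tool([
  {"rx": 0,"ry": 0,"rz": 0,"tx": 0,"ty": 0,"tz": 0.04,"jaw": 0.44},
  {"rx": 0,"ry": 0,"rz": 0,"tx": 0,"ty": 0,"tz": 0.03,"jaw": 0.44},
  {"rx": 0,"ry": 0,"rz": 0,"tx": 0,"ty": 0,"tz": 0,"jaw": 0.44},
  {"rx": 0,"ry": 0,"rz": 0,"tx": 0,"ty": 0,"tz": 0,"jaw": 0.44},
  {"rx": 0,"ry": 0,"rz": 0,"tx": 0,"ty": 0,"tz": 0,"jaw": 0.44},
])

```text
t: 10.55
ee_pos: [495.2, 9.8, 196.9]
tcp_rot: [[-0.999, 0.039, 0.002], [0.039, 0.999, 0.0], [-0.002, 0.0, -1.0]]
wrist_force: [0.3, 0.3, 8.8]
width: 0.442
grasp_force: 7.7
```

Emit:
servo_tool([
  {"rx": 0,"ry": 0,"rz": 0,"tx": 0,"ty": 0,"tz": 0.04,"jaw": 0.44},
  {"rx": 0,"ry": 0,"rz": 0,"tx": 0,"ty": 0,"tz": 0.03,"jaw": 0.44},
  {"rx": 0,"ry": 0,"rz": 0,"tx": 0,"ty": 0,"tz": 0,"jaw": 0.44},
  {"rx": 0,"ry": 0,"rz": 0,"tx": 0,"ty": 0,"tz": 0,"jaw": 0.44},
  {"rx": 0,"ry": 0,"rz": 0,"tx": 0,"ty": 0,"tz": 0,"jaw": 0.44},
])

```text
t: 10.97
ee_pos: [495.2, 9.8, 195.2]
tcp_rot: [[-0.999, 0.039, 0.002], [0.039, 0.999, 0.0], [-0.002, 0.0, -1.0]]
wrist_force: [-1.5, -0.3, 11.2]
width: 0.441
grasp_force: 8.5
```

Emit:
servo_tool([
  {"rx": 0,"ry": 0,"rz": 0,"tx": 0,"ty": 0,"tz": 0,"jaw": 0.48},
  {"rx": 0,"ry": 0,"rz": 0,"tx": 0,"ty": 0,"tz": 0,"jaw": 0.52},
  {"rx": 0,"ry": 0,"rz": 0,"tx": 0,"ty": 0,"tz": 0,"jaw": 0.56},
  {"rx": 0,"ry": 0,"rz": 0,"tx": 0,"ty": 0,"tz": 0,"jaw": 0.6},
  {"rx": 0,"ry": 0,"rz": 0,"tx": 0,"ty": 0,"tz": 0,"jaw": 0.62},
])

```text
t: 11.38
ee_pos: [495.5, 9.6, 195.3]
tcp_rot: [[-0.999, 0.039, 0.003], [0.039, 0.999, -0.001], [-0.003, -0.0, -1.0]]
wrist_force: [-1.6, -1.2, 11.9]
width: 0.607
grasp_force: 10.6
```

```bash
python3 go.py 494.7 9.7 205 88; python3 - <<'E'
from h import *
s=camera("scene")[:,:,::-1];cv2.imwrite("pics/s8.png",s)
u,v=212,250
cv2.imwrite("pics/c8.png",cv2.resize(s[v-40:v+40,u-40:u+40],(560,560),interpolation=cv2.INTER_CUBIC))
E
```

```text
t 11.38 pos [495.47   9.58 195.25] yaw 87.77075544896464 F [-1.63 -1.23 11.92] w 0.607 g 10.6
shift now-axes [ 0.02  0.   -0.33] final-axes [ 0.03  0.   -0.32] turn [-0.01  0.04 -0.06]
```

View pics/c8.png

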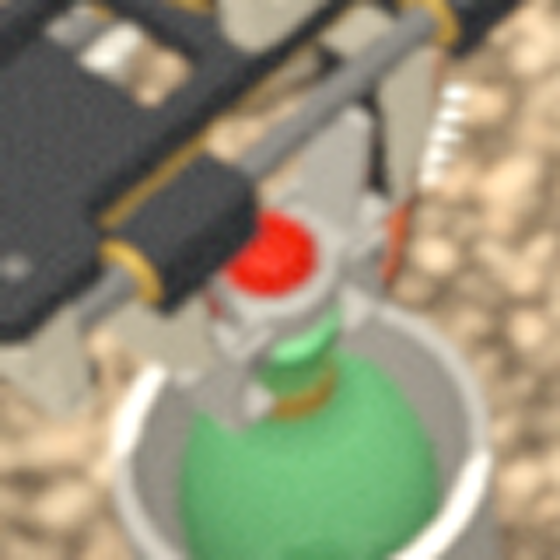

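The levers have swung out, the visible jaw's hook is moving in under the lip, and the tips still press on the bar at about 12 N. I'll open further while pressing.

Emit:
servo_tool([
  {"rx": 0,"ry": 0,"rz": 0,"tx": 0,"ty": 0,"tz": 0,"jaw": 0.66},
  {"rx": 0,"ry": 0,"rz": 0,"tx": 0,"ty": 0,"tz": 0,"jaw": 0.7},
  {"rx": 0,"ry": 0,"rz": 0,"tx": 0,"ty": 0,"tz": 0,"jaw": 0.72},
  {"rx": 0,"ry": 0,"rz": 0,"tx": 0,"ty": 0,"tz": 0,"jaw": 0.72},
  {"rx": 0,"ry": 0,"rz": 0,"tx": 0,"ty": 0,"tz": 0,"jaw": 0.72},
])

```text
t: 11.85
ee_pos: [495.7, 9.5, 195.3]
tcp_rot: [[-0.999, 0.039, 0.003], [0.039, 0.999, -0.001], [-0.003, -0.0, -1.0]]
wrist_force: [-1.0, 0.1, 10.8]
width: 0.719
grasp_force: 5.6
```

Emit:
servo_tool([
  {"rx": 0,"ry": 0,"rz": 0,"tx": 0,"ty": 0,"tz": -0.1,"jaw": 0.73},
  {"rx": 0,"ry": 0,"rz": 0,"tx": 0,"ty": 0,"tz": -0.1,"jaw": 0.75},
  {"rx": 0,"ry": 0,"rz": 0,"tx": 0,"ty": 0,"tz": -0.1,"jaw": 0.8},
  {"rx": 0,"ry": 0,"rz": 0,"tx": 0,"ty": 0,"tz": 0,"jaw": 0.85},
  {"rx": 0,"ry": 0,"rz": 0,"tx": 0,"ty": 0,"tz": 0,"jaw": 0.88},
])

```text
t: 12.27
ee_pos: [494.4, 9.8, 202.5]
tcp_rot: [[-0.999, 0.039, -0.001], [0.039, 0.999, 0.0], [0.001, 0.0, -1.0]]
wrist_force: [-1.2, -0.1, 0.1]
width: 0.864
grasp_force: 0.0
```

```bash
python3 go.py 495 9.7 280 88; python3 - <<'E'
from h import *
s=camera("scene")[:,:,::-1]
u,v=212,250
cv2.imwrite("pics/c9.png",cv2.resize(s[v-40:v+40,u-40:u+40],(560,560),interpolation=cv2.INTER_CUBIC))
E
```

```text
t 12.27 pos [494.35   9.83 202.52] yaw 87.77037883119448 F [-1.18 -0.12  0.1 ] w 0.864 g 0.0
shift now-axes [-0.02 -0.   -2.58] final-axes [-0.02 -0.   -2.58] turn [ 0.   -0.01 -0.06]
```

View pics/c9.png

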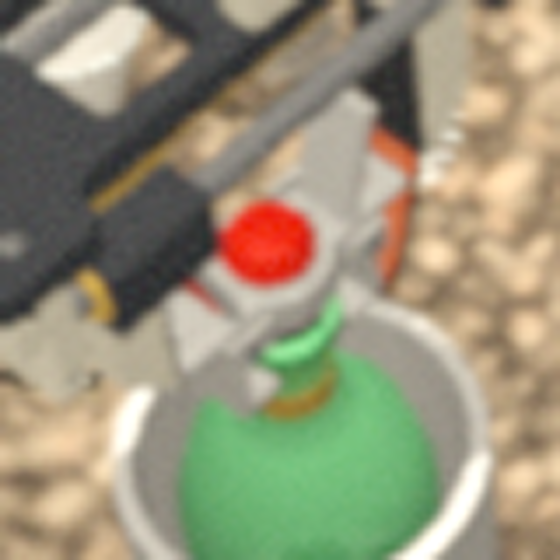

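The fingers are clear of the levers, and the sealer sits level with its hook under the lip. I'll retreat straight up and take a last look.

Emit:
servo_tool([
  {"rx": 0,"ry": 0,"rz": 0,"tx": 0,"ty": 0,"tz": -0.2,"jaw": 0.9},
  {"rx": 0,"ry": 0,"rz": 0,"tx": 0,"ty": 0,"tz": -0.5,"jaw": 0.9},
  {"rx": 0,"ry": 0,"rz": 0,"tx": 0,"ty": 0,"tz": -0.8,"jaw": 0.9},
  {"rx": 0,"ry": 0,"rz": 0,"tx": 0,"ty": 0,"tz": -1,"jaw": 0.9},
  {"rx": 0,"ry": 0,"rz": 0,"tx": 0,"ty": 0,"tz": -1,"jaw": 0.9},
])

```text
t: 12.73
ee_pos: [494.1, 9.9, 309.0]
tcp_rot: [[-0.999, 0.039, -0.002], [0.039, 0.999, 0.0], [0.002, 0.0, -1.0]]
wrist_force: [1.6, -0.3, 0.0]
width: 0.898
grasp_force: 0.0
```

Emit:
servo_tool([
  {"rx": 0,"ry": 0,"rz": 0,"tx": 0,"ty": 0,"tz": -0.5,"jaw": 0.9},
  {"rx": 0,"ry": 0,"rz": 0,"tx": 0,"ty": 0,"tz": -0.2,"jaw": 0.9},
  {"rx": 0,"ry": 0,"rz": 0,"tx": 0,"ty": 0,"tz": 0,"jaw": 0.9},
  {"rx": 0,"ry": 0,"rz": 0,"tx": 0,"ty": 0,"tz": 0,"jaw": 0.9},
  {"rx": 0,"ry": 0,"rz": 0,"tx": 0,"ty": 0,"tz": 0,"jaw": 0.9},
])

```text
t: 13.15
ee_pos: [494.1, 9.9, 327.4]
tcp_rot: [[-0.999, 0.039, -0.003], [0.039, 0.999, 0.001], [0.003, 0.0, -1.0]]
wrist_force: [-0.2, -0.0, 0.4]
width: 0.897
grasp_force: 0.0
```

```bash
python3 - <<'E'
from h import *
s=camera("scene")[:,:,::-1]
u,v=212,245
cv2.imwrite("pics/c10.png",cv2.resize(s[v-40:v+40,u-40:u+40],(560,560),interpolation=cv2.INTER_CUBIC))
E
```

```text
(no output)
```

View pics/c10.png

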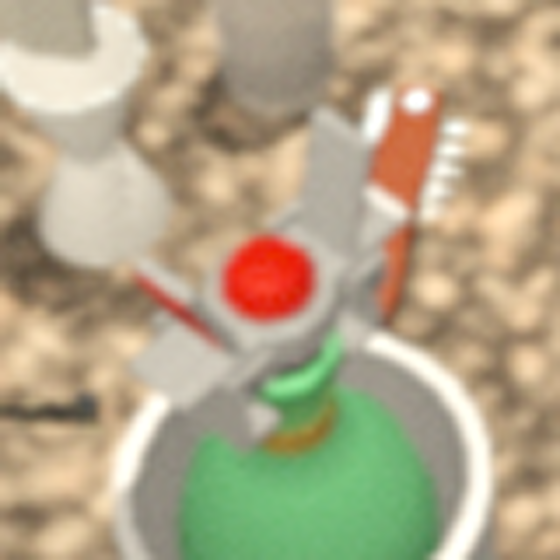

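The sealer stands level on the bottle, with its button at crop (268,278), levers sprung out and the hook under the lip. The jigger and salt look undisturbed, so I'm handing in.

```bash
python3 -c "
from plant import env
print(env.sign_off())"
```

```text
the job is handed in; nothing more can be done
None
```

I clamped the sealer level on the bottle in the larger cooler and handed the job in at about 13 s. The last picture shows the levers sprung out and the visible jaw hooked under the lip; the far jaw could not be seen. By the wrist readings I pressed with about 13 N at most. The jigger and salt look unmoved, and no verdict came back.

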